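Crack the stuck lid of a mill jar and hold it open to vent

TASK

The porcelain mill jar standing on the bench is just off the rollers: it is still under a little pressure and its lid has stuck to the rubber seal. Swing the steel bail down off the lid, take the lid by its knob and pull it up until the seal lets go, then finish while still holding the lid in the gripper, level and centred over the mouth with a gap of about 2 cm all round, so that the jar can vent without spitting. Do not lift the lid more than about 5 cm off the jar at any time, and leave the other things on the bench where they stand.

Things in the scene. Friction and masses are not known exactly. Their poses are not given: they have to be found in the camera images.
- jar: White porcelain mill jar, full and heavy: it does not move. Body 150 mm across, 124 mm high, shoulder rising to a neck 100 mm across at height 143 mm; a black rubber ring on the rim at height 162 mm. A steel band round the neck has two lugs, on the jar's own +y and -y sides, on which the bail swings. Origin: centre of the underside; z up; y is along the bail's pivot axis.
- mouth (a point): Centre of the jar's mouth at the height of the rim, 162 mm above the bench; axes as the jar's. The bore is 80 mm wide, with a rubber lip inside that grips the lid's plug: pulled up, the lid resists with a peak of about 13 to 20 N (its weight of 3 to 4 N included) in the first 5 mm or so, then only with its weight. The plug is clear of everything from a rise of 12 mm.
- lid: White porcelain lid, loose, 0.27 to 0.39 kg, pressed into the mouth. Flange 96 mm across and 10 mm thick, resting on the rim; under it a plug 12 mm deep, 75 mm across; on top a turned knob. Origin: centre of the flange's underside, at the mouth's centre while the lid is shut; z up through the knob. The gap under the lid is this origin's height above the mouth.
- knob (a point): Grip point on the lid's axis, 33.5 mm above the flange's underside and 23.5 mm above its top. The knob's head is round, 34 mm across, with straight sides from 9 mm below this point to 5 mm above it; its domed top is 10.5 mm above this point; the stem under the head is 21 mm across.
- bail (a joint): Angle of the bail in rad: 0 is upright over the knob (it starts within 0.2 of that). It swings about the jar's y axis to either side, positive towards the jar's +x side, and ends lying level above the shoulder at +1.6 or -1.6. Light pivots: friction holds it while it leans less than about 0.3; farther over it drops by itself. While it is up, the lid cannot come out.
- bail_bar (a point): Middle of the bail's crossbar. The bail is 8 mm steel wire: two legs 125 mm apart rise from pivots 152 mm above the bench (10 mm below the rim), over the jar's centre, to a crossbar 60 mm from the pivot axis, parallel to the jar's y axis, straight for 50 mm either side of this point. Upright, the crossbar passes about 2 mm above the knob's top.
Things that resemble listed ones, but are neither listed nor needed, are in the scene too. Of the things shaped like the lid, the white one is meant.

How it is judged:
On the way, in this order (a step that is already met when the one before it is completed fails the run):
1. the bail is swung down off the lid while the lid is still shut ((value of joint bail above 0.9 rad or value of joint bail below -0.9 rad) and z of lid in the frame of mouth below 0.004 m), for 0.2 s.
2. the lid, held in the fingers, has come free of the seal (z of lid in the frame of mouth above 0.009 m and contact force between lid and the fingers above 2 N), for 0.1 s.
At the end, for the whole second after the job is handed in: The bail is down (more than 0.9 rad from upright); the lid is held by the fingers and touches no part of the jar or bail, its flange 12 to 32 mm above the rim, within 15 mm of centred, within 8 degrees of level, and still (z of lid in the frame of mouth between 0.012 and 0.032 m and horizontal distance between lid and mouth below 0.015 m and angle between lid's own z axis and vertical below 0.14 rad and contact force between lid and the fingers above 2 N and contact force between lid and jar below 0.3 N and linear speed of lid below 0.03 m/s and (value of joint bail above 0.9 rad or value of joint bail below -0.9 rad)); the arm keeps its last pose, push and grip.
It fails at once if the lid is lifted more than 60 mm off the jar (z of lid in the frame of mouth above 0.06 m).
It fails at once if another thing on the bench is moved by more than 30 mm (distance of any of flowerpot, figurine, pigment_jar, clay_bowl from where it was at the start of the episode above 0.03 m).
It also fails if it takes over 43 s, if anything falls off the work surface, if the arm or the gripper's body presses on something with over 40 N, if the wrist force passes 120 N, or if a joint passes its speed limit or range.

ROBOT

A 6-joint arm with a two-finger parallel gripper is mounted at the origin on the work surface. World frame = base frame: x ahead of the robot, y to its left, z up, the work surface at z = 0. Lengths are in m, angles in rad, forces in N, time in s.
With the tool pointing down it reaches from about 0.3 to 0.85 m from the base axis. Payload 5.4 kg.
Tool frame: the origin (TCP) lies at the very end of the fingers, on their centre line; the grasp point (between the pads) lies 19 mm behind it (env.grip_point_offset is the distance from the TCP to the grasp point, in m); x points along the fingers, y is the direction in which the jaws open and shut, and the axes are right-handed (so a half turn about x gives the same grasp; the last joint's range is limited). The gripper opens to 85 mm and grips with 20 to 120 N. Pads are 22 mm wide; open, the fingers measure 114 mm over their backs; the gripper's body (76 mm by 85 mm) begins 54 mm behind the grasp point. The pads swing forward as they close: fully open they stand 13 mm farther back than shut.
Start: joints at [1.078, 0.158, 1.597, -0, 1.386, -0.21], TCP at [0.16, 0.552, 0.194] pointing down, gripper open.
Joint ranges: [-2.91, 2.91], [-0.94, 2.29], [0.18, 2.7], [-1.29, 4.43], [0.17, 2.64], [-3, 3]. Speed limits (rad/s): [2.57, 2.57, 3.14, 3.14, 3.14, 3.14].

INTERFACE

Orientations are given as a unit quaternion [x, y, z, w].
In Python, from station import monitor, imaging, env gives the robot as it stands. The module is installed in compiled form; this text tells all that it offers.
- The arm moves only by the shell command python3 -m pendant 'ROWS' [FORCE]. ROWS is JSON, a list of rows, each a list of 7 numbers: the shift along the tool's x, y, z in m, then the turn, a rotation vector about the tool's x, y, z in degrees, then the finger opening in m, from 0 to 0.0854. In form: [[x, y, z, rx, ry, rz, gripper], ...]. A call has exactly 10 rows; each row is the pose to reach, as a shift and turn from the pose commanded when the call began, along the tool's axes at that moment; what a row does not reach only later rows make up. A row lasts 1/10 s, in which the tool goes at most 50 mm and 8.59 degrees, less where a joint would pass 70% of its speed; a pose out of reach is approached as far as the arm can. A call with a gripper value outside its range is refused whole. The fingers move at their own pace and stop on an object; FORCE is the grip in N (left out, the last holds). Time passes only in rows, so rows that repeat a pose let the fingers close, or fill a call up. It gives the time, the measured TCP pose, the force and the opening at its end, in the units of the state.
- monitor.get_obs(): the state, without advancing time (a new reading comes with each control period).
- imaging.grab_frame(name): name is "scene" or "side" or "wrist"; returns a dict with "frame" (480x640x3 uint8, blue, green, red), "depth" (480x640 float32, m along the optical axis (not along the pixel's ray), 0 where there is no reading), "K" (3x3 intrinsics, pixels), "D" ([k1, k2, p1, p2, k3] as OpenCV has them; the pictures are not rectified), "rvec" (rotation vector, rad) and "tvec" (3), from world to camera coordinates, as OpenCV has them. Camera axes: x right, y down, z forward; pixel columns grow to the right and rows downward; lengths in m; the calibration is good to about 2 mm. A picture is of the moment at which its call begins.
- env.hand_in(): hands the job in, once; it reports no verdict.
The state is a dict: "time": time; "qpos": joint angles; "qvel": joint speeds; "tau": joint torques, N m; "eef_pos": TCP position; "ee_rot": TCP orientation; "contact_force": force on the tool from outside, world axes, zero at the start; "wrist_torque": the same for the moment, N m; "gripper_width": opening from 0.0 (shut) to 1.0 (fully open).
Only numpy, scipy, OpenCV 4.12 (cv2) and the standard library are available. Lean on these libraries where they do the work, as an engineer would, in place of code of your own. Each camera call takes 0.05 s, during which the arm holds its last target.

## Working session

There is one attempt and no reset: what is moved stays moved. The work goes in short steps, Python scripts to look and compute and a shell command to move; the robot and the scene stay as the last step left them, time stands still between calls to the robot, and variables do not carry over. Pictures are saved under pics/ and viewed, and the job is handed in when it is done.

```bash
mkdir -p pics; cat > h.py <<'E'
import numpy as np, cv2
from station import monitor, imaging, env
def grab(n,save=None):
    f=imaging.grab_frame(n)
    if save: cv2.imwrite('pics/'+save+'.png',f['frame'])
    np.save('pics/'+n+'.npy',f,allow_pickle=True)
    return f
def load(n): return np.load('pics/'+n+'.npy',allow_pickle=True).item()
def cloud(f):
    R=cv2.Rodrigues(np.array(f['rvec'],float))[0];t=np.array(f['tvec'],float).reshape(3)
    h,w=f['depth'].shape
    uv=np.stack(np.meshgrid(np.arange(w),np.arange(h)),-1).reshape(-1,1,2).astype(float)
    n=cv2.undistortPoints(uv,np.array(f['K'],float),np.array(f['D'],float)).reshape(h,w,2)
    d=f['depth'][...,None]
    c=np.concatenate([n*d,d],-1)
    return (c-t)@R
def ray_plane(f,uv,z):
    R=cv2.Rodrigues(np.array(f['rvec'],float))[0];t=np.array(f['tvec'],float).reshape(3)
    n=cv2.undistortPoints(np.array(uv,float).reshape(-1,1,2),np.array(f['K'],float),np.array(f['D'],float)).reshape(-1,2)
    d=np.c_[n,np.ones(len(n))]@R; o=-R.T@t
    return o+d*((z-o[2])/d[:,2])[:,None]
E
python3 - <<'E'
from h import *
for n in ['scene','side','wrist']:
    f=grab(n,n+'0'); R=cv2.Rodrigues(np.array(f['rvec'],float))[0]
    print(n,-R.T@np.array(f['tvec']).reshape(3),R[2])
print(monitor.get_obs())
E
```

```text
scene [0.97566638 0.45403401 0.5296596 ] [-0.50575834 -0.66468165 -0.54991528]
side [ 0.56261655 -0.5956062   0.64214265] [ 0.12420105  0.77474385 -0.6199565 ]
wrist [0.09633549 0.57070456 0.3739971 ] [ 0.25513918 -0.07721329 -0.96381643]
{'time': 0.15, 'qpos': array([ 1.07792363e+00,  1.58899290e-01,  1.59796166e+00,  9.39877202e-07,
        1.38619356e+00, -2.10086246e-01]), 'qvel': array([-0.00031928, -0.00134206, -0.00442233,  0.00056355, -0.00010969,
        0.00138806]), 'tau': array([ 2.18531031e-04, -3.96378887e+01, -3.31785071e+01, -2.68545782e-04,
        5.42641355e-03, -6.01829584e-05]), 'eef_pos': array([0.16020339, 0.55168785, 0.19293657]), 'ee_rot': array([ 0.09916221,  0.70022835, -0.10013247,  0.69987185]), 'contact_force': array([-0.00967464, -0.42652213,  0.22271948]), 'wrist_torque': array([ 0.00750411,  0.04779235, -0.01558429]), 'gripper_width': 0.9988572055868894}
```

View pics/scene0.png

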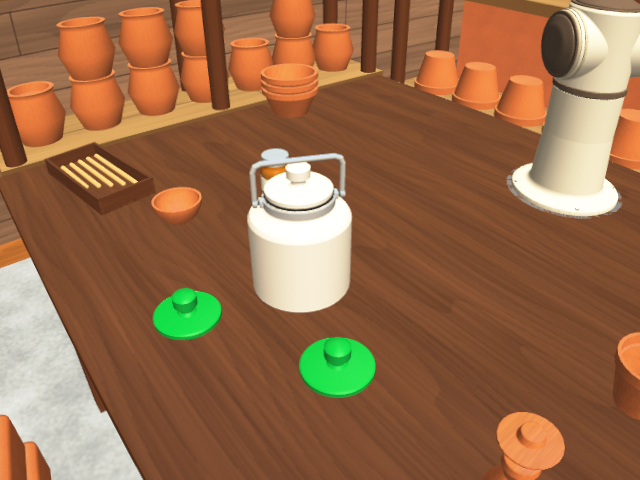

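View pics/side0.png

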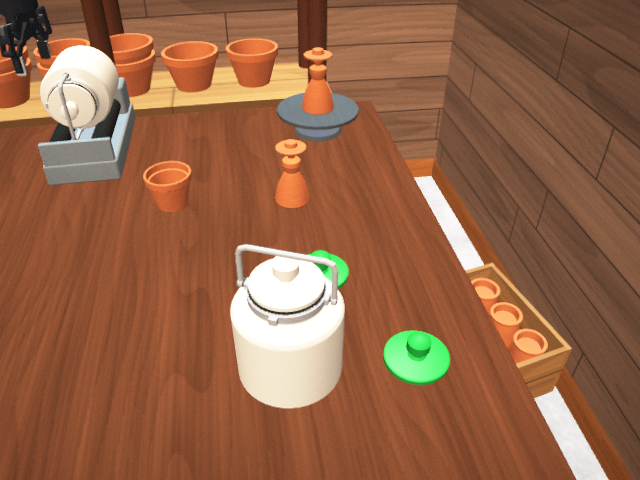

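View pics/wrist0.png

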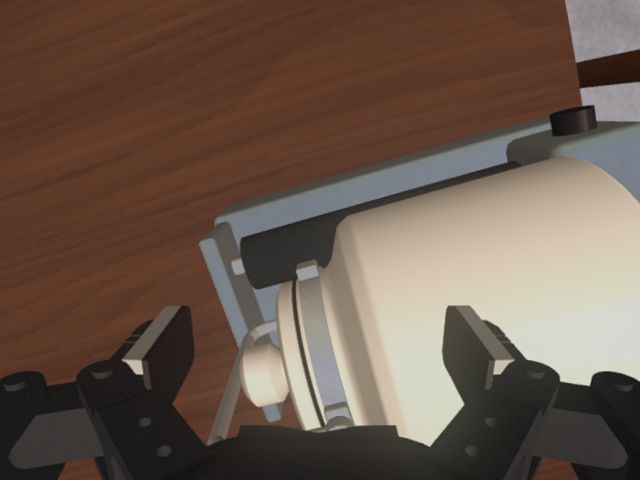

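The candidates are:
- **Jar:** the one standing on the bench, at scene (298,235) and side (287,330). The other is lying on the rollers, at side (85,95) and in the wrist view, and is a decoy.
- **Lid:** the white one on the standing jar, at scene (298,185) and side (286,280). The green lids at scene (187,313) and (337,365) are decoys, as are the orange figurine tops at (530,440).
- **Bail:** the one on the standing jar, at scene (298,160). The other is on the roller jar.

I choose the standing jar. Next I'll check it in a close crop and measure it.

```bash
python3 - <<'E'
from h import *
a=load('scene')['frame'][130:310,220:380]; b=load('side')['frame'][225:405,210:370]
cv2.imwrite('pics/crop.png',cv2.resize(np.hstack([a,b]),None,fx=2.4,fy=2.4,interpolation=cv2.INTER_CUBIC))
for n,(u0,u1,v0,v1) in dict(scene=(240,360,145,310),side=(225,350,235,405)).items():
    f=load(n);P=cloud(f)[v0:v1,u0:u1];d=f['depth'][v0:v1,u0:u1];c=f['frame'][v0:v1,u0:u1]
    ok=(d>0)
    for lo,hi in [(0.03,0.11),(0.165,0.176),(0.187,0.2005),(0.2,0.2055),(0.208,0.225)]:
        m=ok&(P[...,2]>lo)&(P[...,2]<hi); q=P[m]
        med=np.median(q,0); q=q[np.linalg.norm(q[:,:2]-med[:2],axis=1)<0.1]
        # algebraic circle fit
        A=np.c_[2*q[:,:2],np.ones(len(q))];s=np.linalg.lstsq(A,(q[:,:2]**2).sum(1),rcond=None)[0]
        print(n,lo,len(q),q.mean(0).round(4),'circ',s[:2].round(4),np.sqrt(s[2]+s[0]**2+s[1]**2).round(4))
        if lo==0.208:
            print('bar min/max',q[np.argmin(q[:,1])].round(3),q[np.argmax(q[:,1])].round(3)); 
            vt=np.linalg.svd(q-q.mean(0))[2][0]; print('dir',vt.round(3), 'yaw',np.degrees(np.arctan2(vt[1],vt[0])))
E
```

```text
scene 0.03 4403 [ 0.6396 -0.0362  0.0712] circ [ 0.6054 -0.0871] 0.0744
scene 0.165 1772 [ 0.6131 -0.075   0.1713] circ [ 0.6075 -0.0827] 0.0365
scene 0.187 341 [ 0.6116 -0.0791  0.1941] circ [ 0.5621 -0.183 ] 0.1204
scene 0.2 221 [ 0.6096 -0.0815  0.2026] circ [ 0.5984 -0.1042] 0.0377
scene 0.208 494 [ 0.6077 -0.083   0.212 ] circ [ 0.6062 -0.0856] 0.0342
bar min/max [ 0.66 -0.11  0.21] [ 0.554 -0.057  0.209]
dir [ 0.913 -0.409  0.001] yaw -24.141772768695084
side 0.03 4032 [ 0.5978 -0.1463  0.0715] circ [ 0.6032 -0.0858] 0.0739
side 0.165 2732 [ 0.6026 -0.0987  0.1725] circ [ 0.6034 -0.0889] 0.0366
side 0.187 320 [ 0.6044 -0.0951  0.194 ] circ [0.6448 0.0064] 0.1153
side 0.2 302 [ 0.6042 -0.0924  0.2033] circ [ 0.6218 -0.0504] 0.0533
side 0.208 653 [ 0.6064 -0.0866  0.2144] circ [ 0.5996 -0.0992] 0.0389
bar min/max [ 0.659 -0.114  0.208] [ 0.548 -0.058  0.21 ]
dir [ 0.913 -0.409 -0.003] yaw -24.117410798247196
```

View pics/crop.png

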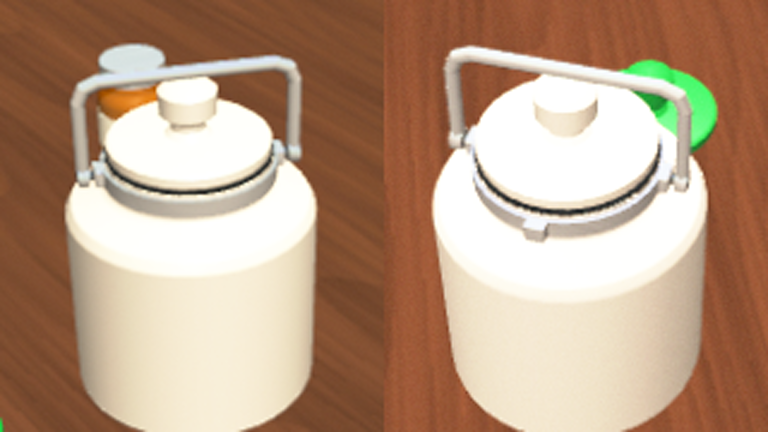

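The crop shows the upright steel bail over a white lid, on a jar with a black seal, so the choice is right. Next I'll work out the bail angle, where the neighbouring things stand, and the tool axes.

```bash
python3 - <<'E'
from h import *
from scipy.spatial.transform import Rotation as Ro
u=np.array([.913,-.409]);n=np.array([.409,.913]);C=np.array([.605,-.087])
for k,(u0,u1,v0,v1) in dict(scene=(240,360,145,310),side=(225,350,235,405)).items():
    P=cloud(load(k))[v0:v1,u0:u1].reshape(-1,3)
    q=P[(P[:,2]>.2095)&(P[:,2]<.23)&(np.linalg.norm(P[:,:2]-C,axis=1)<.08)]
    print(k,len(q),'zmax',q[:,2].max().round(4),'u rng',((q[:,:2]-C)@u).min().round(4),((q[:,:2]-C)@u).max().round(4),'n pct',np.percentile((q[:,:2]-C)@n,[2,50,98]).round(4))
    kq=P[(P[:,2]>.2)&(P[:,2]<.208)&(np.linalg.norm(P[:,:2]-C,axis=1)<.025)];print(' knobtop',kq.mean(0).round(4),((kq[:,:2]-C)@u).min(),((kq[:,:2]-C)@u).max())
for k in ['scene','side']:
    f=load(k);P=cloud(f);ok=f['depth']>0
    m=(ok&(P[...,2]>.02)&(P[...,2]<.5)&(P[...,0]>-.1)&(P[...,0]<.95)&(abs(P[...,1])<.8)).astype(np.uint8)
    nn,l,st,c=cv2.connectedComponentsWithStats(m)
    for i in range(1,nn):
        if st[i,4]>150: q=P[l==i];print(k,c[i].round(),q.min(0).round(3),q.max(0).round(3))
R=Ro.from_quat(monitor.get_obs()['ee_rot']).as_matrix();print(R.round(4))
for a in (u,n):
    y=np.degrees(np.arctan2(a[1],a[0]));print('target yaw of y',y)
print('cur yaw y',np.degrees(np.arctan2(R[1,1],R[0,1])))
E
```

```text
scene 418 zmax 0.2157 u rng -0.0605 0.0604 n pct [0.0006 0.005  0.0077]
 knobtop [ 0.6094 -0.0811  0.2028] -0.02339882710847341 0.018692627017718927
side 629 zmax 0.2187 u rng -0.0637 0.0619 n pct [-0.0019  0.0006  0.0052]
 knobtop [ 0.6029 -0.0919  0.2041] -0.01831206038405929 0.01567650439556899
scene [585.  92.] [-0.067 -0.093  0.02 ] [0.105 0.073 0.381]
scene [289.  86.] [ 0.125 -0.778  0.02 ] [ 0.278 -0.622  0.111]
scene [100. 173.] [ 0.673 -0.759  0.02 ] [ 0.831 -0.48   0.036]
scene [299. 229.] [ 0.454 -0.377  0.02 ] [ 0.681 -0.01   0.216]
scene [176. 203.] [ 0.631 -0.425  0.02 ] [ 0.721 -0.332  0.042]
scene [186. 312.] [ 0.741 -0.154  0.02 ] [ 0.832 -0.063  0.056]
scene [628. 370.] [0.39  0.316 0.02 ] [0.464 0.375 0.077]
scene [337. 365.] [0.633 0.047 0.02 ] [0.726 0.141 0.057]
scene [526. 447.] [0.63  0.311 0.026] [0.691 0.371 0.137]
side [23. 30.] [0.127 0.474 0.243] [0.197 0.623 0.389]
side [ 85. 116.] [0.14  0.463 0.02 ] [0.301 0.766 0.238]
side [317. 101.] [0.659 0.538 0.051] [0.857 0.739 0.211]
side [292. 171.] [0.628 0.307 0.02 ] [0.691 0.37  0.138]
side [168. 182.] [0.367 0.315 0.02 ] [0.46  0.411 0.08 ]
side [289. 323.] [ 0.528 -0.162  0.02 ] [0.723 0.136 0.219]
side [416. 356.] [ 0.737 -0.158  0.02 ] [ 0.831 -0.06   0.058]
[[-7.000e-04  2.790e-01  9.603e-01]
 [-1.300e-03  9.603e-01 -2.790e-01]
 [-1.000e+00 -1.400e-03 -3.000e-04]]
target yaw of y -24.131125208001976
target yaw of y 65.86887479199802
cur yaw y 73.79753275177237
```

```bash
python3 -m pendant '[[-0.045,0,0,0,0,0,0.085],[-0.09,0,0,0,0,0,0.085],[-0.13,0,0,0,0,0,0.085],[-0.13,-0.03,0.033,2,0,0,0.085],[-0.13,-0.06,0.066,4,0,0,0.06],[-0.13,-0.09,0.099,6,0,0,0.03],[-0.13,-0.12,0.132,7.9,0,0,0],[-0.13,-0.15,0.165,7.9,0,0,0],[-0.13,-0.18,0.198,7.9,0,0,0],[-0.13,-0.21,0.231,7.9,0,0,0]]' 40
```

```text
time: 1.15
eef_pos: [0.3241, 0.2844, 0.3235]
ee_rot: [0.148, 0.692, -0.148, 0.692]
contact_force: [1.9, -0.7, -0.2]
gripper_width: 0.001
```

```bash
python3 -m pendant '[[0,-0.026,0.037,0,0,0,0],[0,-0.052,0.075,0,0,0,0],[0,-0.078,0.112,0,0,0,0],[0,-0.104,0.15,0,0,0,0],[0,-0.13,0.187,0,0,0,0],[0,-0.156,0.225,0,0,0,0],[0,-0.182,0.262,0,0,0,0],[0,-0.208,0.3,0,0,0,0],[0,-0.234,0.337,0,0,0,0],[0,-0.259,0.375,0,0,0,0]]'
python3 - <<'E'
from h import *
from scipy.spatial.transform import Rotation as Ro
o=monitor.get_obs();print(o['eef_pos'],o['qpos'].round(2));print(Ro.from_quat(o['ee_rot']).as_matrix().round(3))
f=grab('wrist','w1');P=cloud(f);ok=f['depth']>0
C=np.array([.605,-.0865]);u=np.array([.913,-.409]);n=np.array([.409,.913])
r=np.linalg.norm(P[...,:2]-C,axis=-1)
q=P[ok&(r<.08)&(P[...,2]>.2)&(P[...,2]<.225)]
print(len(q)); 
if len(q):
  b=q[q[:,2]>.2095];print('bar',len(b),b[:,2].max(),np.percentile((b[:,:2]-C)@n,[2,50,98]),np.percentile((b[:,:2]-C)@u,[1,99]))
grab('side','s1')
E
```

```text
time: 2.15
eef_pos: [0.5607, -0.1053, 0.3233]
ee_rot: [0.148, 0.692, -0.148, 0.691]
contact_force: [-0.2, 0.2, 0.7]
gripper_width: 0.001
[ 0.56073483 -0.10532184  0.32330944] [-0.4   0.1   1.41  0.    1.63 -1.55]
[[-0.     0.409  0.913]
 [ 0.     0.913 -0.409]
 [-1.     0.    -0.001]]
2947
bar 1792 0.2188401977135322 [-0.00114059  0.00233175  0.00647532] [-0.06201788  0.05806012]
```

View pics/w1.png

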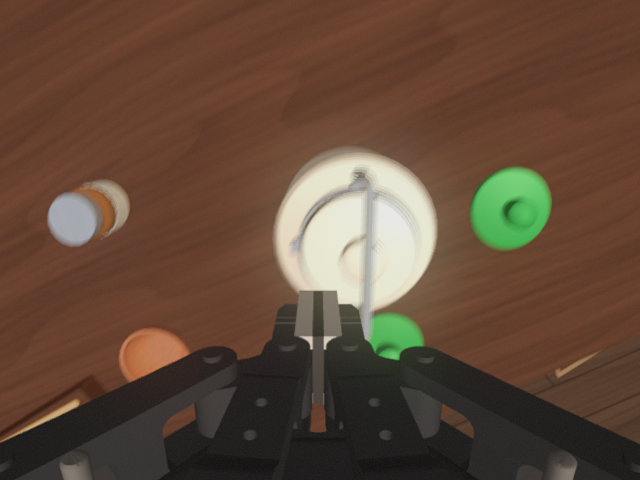

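View pics/s1.png

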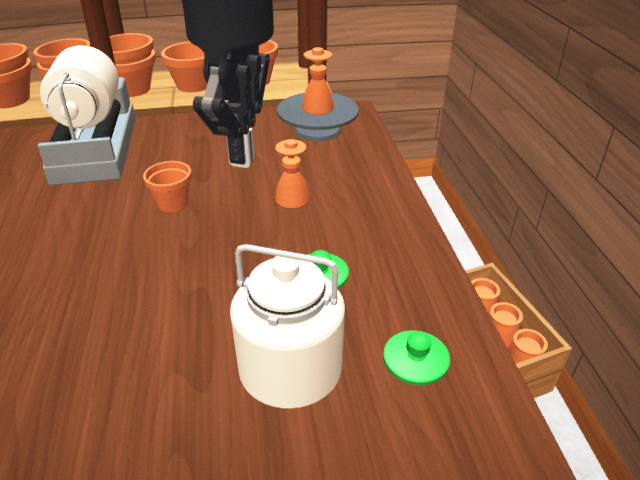

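The wrist view shows the bail bar at x≈367, running vertically from (360,180) to (367,330), with the closed fingertips to its left at (318,295). The knob is at (362,258). In the side view the fingertip is at (240,163). I'll check that against the TCP pose.

```bash
python3 - <<'E'
from h import *
for k in ['side','wrist']:
    f=load(k)
    for p in [[.5607,-.1053,.3233],[.605,-.0865,.2055]]:
        print(k,cv2.projectPoints(np.array([p]),f['rvec'],f['tvec'],f['K'],f['D'])[0].ravel())
f=load('side');P=cloud(f);print(P[150:164:4,234:248:4].round(3).reshape(-1,3)); print(f['K'])
E
```

```text
side [242.38515714 190.82351239]
side [286.12420533 260.35836441]
wrist [317.57607788 275.33864308]
wrist [365.36080316 261.95001573]
[[ 0.557 -0.124  0.382]
 [ 0.56  -0.125  0.383]
 [ 0.564 -0.124  0.382]
 [ 0.568 -0.121  0.38 ]
 [ 0.556 -0.12   0.376]
 [ 0.56  -0.124  0.378]
 [ 0.564 -0.124  0.378]
 [ 0.568 -0.121  0.375]
 [ 0.556 -0.12   0.371]
 [ 0.56  -0.123  0.373]
 [ 0.563 -0.126  0.374]
 [ 0.567 -0.12   0.371]
 [ 0.555 -0.122  0.369]
 [ 0.559 -0.122  0.368]
 [ 0.563 -0.124  0.369]
 [ 0.567 -0.12   0.366]]
[[551.27489621   0.         318.01201193]
 [  0.         551.27489621 238.39820205]
 [  0.           0.           1.        ]]
```

```bash
python3 - <<'E'
from h import *
f=load('side');P=cloud(f)
m=(f['depth']>0)&(np.linalg.norm(P[...,:2]-[.5607,-.1053],axis=-1)<.06)&(P[...,2]>.25)
q=P[m];print('side lowest',q[np.argsort(q[:,2])[:5]].round(4))
for z in np.arange(.35,.47,.01):
    s=q[abs(q[:,2]-z)<.004]
    if len(s):print(z.round(3),len(s),s.min(0).round(3),s.max(0).round(3))
f=load('wrist');P=cloud(f)
m=(f['depth']>0)&(P[...,2]>.25);q=P[m];print('wrist lowest',len(q),q[np.argsort(q[:,2])[:5]].round(4) if len(q) else '')
a=load('side')['frame'][60:210,180:300]
cv2.imwrite('pics/tip.png',cv2.resize(a,None,fx=4,fy=4,interpolation=cv2.INTER_CUBIC))
print(env.grip_point_offset)
E
```

```text
side lowest [[ 0.5588 -0.1155  0.3597]
 [ 0.5636 -0.1183  0.3597]
 [ 0.5568 -0.1159  0.3601]
 [ 0.5598 -0.1165  0.3602]
 [ 0.5578 -0.1166  0.3604]]
0.36 58 [ 0.55  -0.122  0.36 ] [ 0.573 -0.112  0.364]
0.37 169 [ 0.55  -0.127  0.366] [ 0.575 -0.109  0.374]
0.38 193 [ 0.55  -0.128  0.376] [ 0.575 -0.11   0.384]
0.39 196 [ 0.55  -0.127  0.386] [ 0.575 -0.109  0.394]
0.4 95 [ 0.55  -0.128  0.396] [ 0.584 -0.092  0.404]
0.41 379 [ 0.537 -0.149  0.406] [ 0.588 -0.083  0.414]
0.42 285 [ 0.534 -0.157  0.416] [ 0.591 -0.076  0.424]
0.43 502 [ 0.531 -0.164  0.426] [ 0.594 -0.07   0.434]
0.44 422 [ 0.53  -0.164  0.436] [ 0.598 -0.061  0.444]
0.45 421 [ 0.531 -0.164  0.446] [ 0.599 -0.06   0.454]
0.46 581 [ 0.538 -0.162  0.456] [ 0.588 -0.084  0.464]
wrist lowest 67082 [[ 0.5536 -0.0973  0.3658]
 [ 0.5527 -0.0992  0.3658]
 [ 0.5497 -0.1059  0.3658]
 [ 0.5519 -0.1011  0.3658]
 [ 0.5539 -0.0966  0.3658]]
0.0187
```

View pics/tip.png

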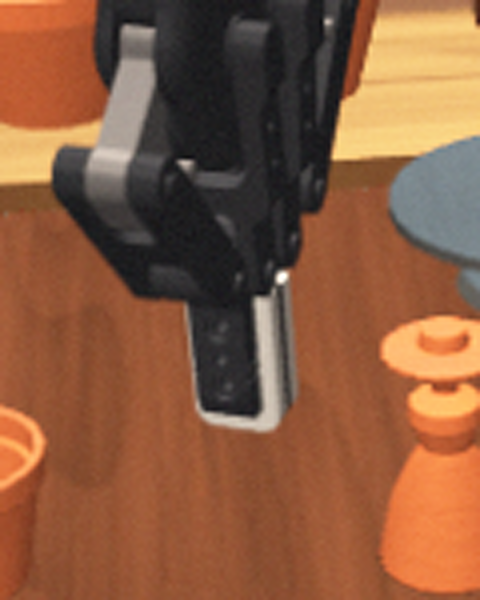

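The side and wrist depths agree with each other: the shut fingertips are at z≈0.360, but the reported TCP is 0.323. That is about 37 mm apart, and the start image showed the same gap. I'll go down to a height that is safe under either reading, then look again.

```bash
python3 -m pendant '[[0.02,0,0,0,0,0,0],[0.04,0,0,0,0,0,0],[0.06,0,0,0,0,0,0],[0.08,0,0,0,0,0,0],[0.1,0,0,0,0,0,0],[0.113,0,0,0,0,0,0],[0.12,0,0,0,0,0,0],[0.12,0,0,0,0,0,0],[0.12,0,0,0,0,0,0],[0.12,0,0,0,0,0,0]]'
python3 - <<'E'
from h import *
o=monitor.get_obs();print(o['eef_pos'])
f=grab('side','s2');P=cloud(f)
a=f['frame'][150:350,180:380];cv2.imwrite('pics/s2c.png',cv2.resize(a,None,fx=3,fy=3,interpolation=cv2.INTER_CUBIC))
m=(f['depth']>0)&(np.linalg.norm(P[...,:2]-[.5607,-.1153],axis=-1)<.025)&(P[...,2]>.19);q=P[m];print(q[np.argsort(q[:,2])[:5]].round(4))
E
```

```text
time: 3.25
eef_pos: [0.5609, -0.1038, 0.205]
ee_rot: [0.147, 0.691, -0.148, 0.692]
contact_force: [0.3, -0.1, -0.2]
gripper_width: -0.0
[ 0.56092904 -0.10379364  0.20500288]
[[ 0.5525 -0.1058  0.2428]
 [ 0.5646 -0.1119  0.2433]
 [ 0.5569 -0.1089  0.2433]
 [ 0.5624 -0.1119  0.2436]
 [ 0.557  -0.1076  0.2437]]
```

View pics/s2c.png

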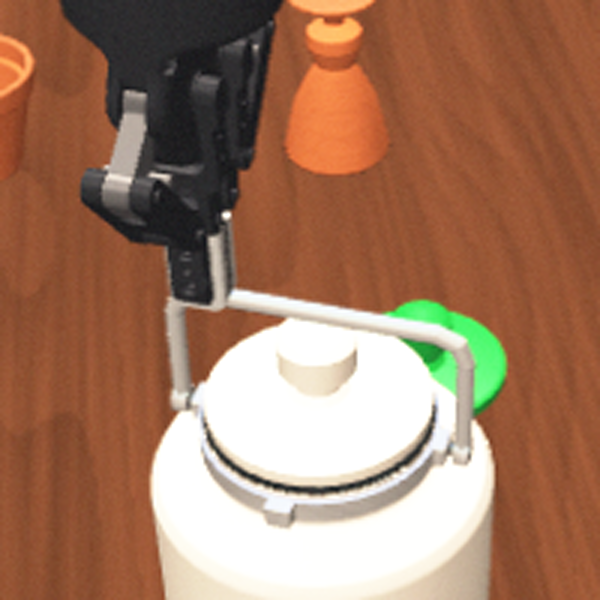

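The crop shows the tips beside the bail's left corner, clearly above the knob, so the real tip is about 38 mm above the reported z. I'll descend in two stages and check the force in between.

```bash
python3 -m pendant '[[0.006,0,0,0,0,0,0],[0.012,0,0,0,0,0,0],[0.018,0,0,0,0,0,0],[0.024,0,0,0,0,0,0],[0.026,0,0,0,0,0,0],[0.026,0,0,0,0,0,0],[0.026,0,0,0,0,0,0],[0.026,0,0,0,0,0,0],[0.026,0,0,0,0,0,0],[0.026,0,0,0,0,0,0]]'
python3 - <<'E'
from h import *
f=grab('side');a=f['frame'][150:350,180:380];cv2.imwrite('pics/s3c.png',cv2.resize(a,None,fx=3,fy=3,interpolation=cv2.INTER_CUBIC))
E
```

```text
time: 4.3
eef_pos: [0.5603, -0.1036, 0.1779]
ee_rot: [0.148, 0.691, -0.148, 0.692]
contact_force: [-0.5, 0.8, 1.0]
gripper_width: -0.002
```

View pics/s3c.png

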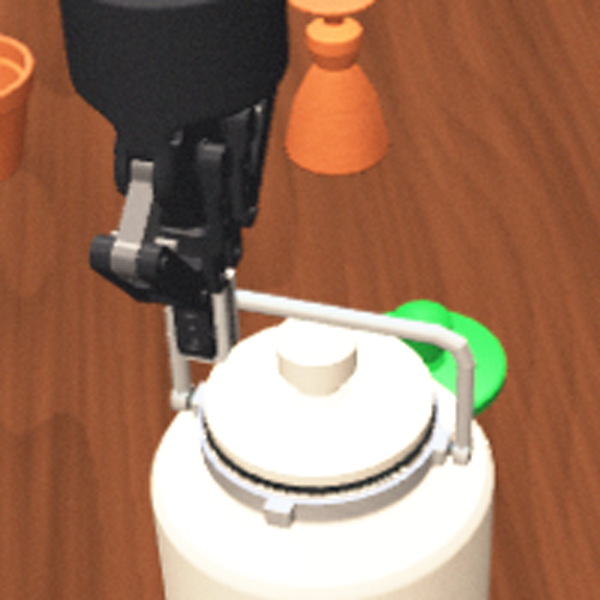

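```bash
python3 -m pendant '[[0.01,0,0,0,0,0,0],[0.02,0,0,0,0,0,0],[0.02,0.01,0,0,0,0,0],[0.02,0.02,0,0,0,0,0],[0.02,0.03,0,0,0,0,0],[0.02,0.04,0,0,0,0,0],[0.02,0.05,0,0,0,0,0],[0.02,0.058,0,0,0,0,0],[0.02,0.065,0,0,0,0,0],[0.02,0.07,0,0,0,0,0]]'
python3 - <<'E'
from h import *
f=grab('side');a=f['frame'][150:350,180:380];g=grab('scene');b=g['frame'][110:310,200:400];cv2.imwrite('pics/s4c.png',cv2.resize(np.hstack([a,b]),None,fx=2,fy=2,interpolation=cv2.INTER_CUBIC))
print(monitor.get_obs()['contact_force'])
E
```

```text
time: 5.35
eef_pos: [0.5891, -0.039, 0.1577]
ee_rot: [0.148, 0.692, -0.148, 0.692]
contact_force: [-0.7, 0.4, -0.2]
gripper_width: -0.003
[ 0.14410427 -0.28180609 -0.16579699]
```

View pics/s4c.png

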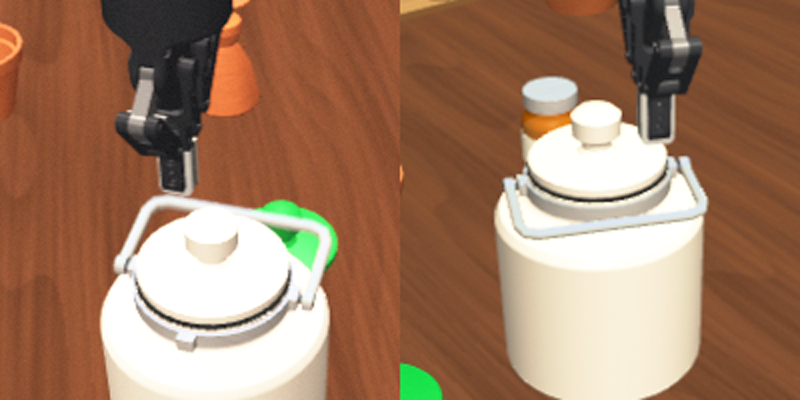

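The bail has dropped. The side frame caught it mid-fall, and the scene frame taken after shows it level. I'll raise the tool, open it and re-measure the knob.

```bash
python3 -m pendant '[[-0.02,0,0,0,0,0,0],[-0.05,0,0,0,0,0,0],[-0.08,0,0,0,0,0,0.0],[-0.1,-0.01,0.01,0,0,0,0.085],[-0.1,-0.02,0.02,0,0,0,0.085],[-0.1,-0.03,0.03,0,0,0,0.085],[-0.1,-0.034,0.034,0,0,0,0.085],[-0.1,-0.034,0.034,0,0,0,0.085],[-0.1,-0.034,0.034,0,0,0,0.085],[-0.1,-0.034,0.034,0,0,0,0.085]]'
python3 - <<'E'
from h import *
o=monitor.get_obs();print(o['eef_pos'],o['gripper_width'])
u=np.array([.913,-.409]);n=np.array([.409,.913])
for k in ['scene','side','wrist']:
    f=grab(k,k+'5');P=cloud(f);ok=f['depth']>0
    r=np.linalg.norm(P[...,:2]-[.605,-.0865],axis=-1)
    top=P[ok&(r<.025)&(P[...,2]>.2)&(P[...,2]<.209)]
    print(k,'knob',len(top),top.mean(0).round(4) if len(top) else '')
    fl=P[ok&(r<.06)&(P[...,2]>.170)&(P[...,2]<.176)]
    if len(fl)>50:
        h=cv2.convexHull((fl[:,:2]*1e4).astype(np.float32)).reshape(-1,2)/1e4
        c,rad=cv2.minEnclosingCircle((h*1e3).astype(np.float32));print(' flange circ',np.round(c,1),round(rad,1))
    b=P[ok&(P[...,2]<.165)&(P[...,2]>.145)&(((P[...,:2]-[.605,-.0865])@n)>.05)&(r<.09)]
    if len(b):print(' bar?',len(b),b.mean(0).round(4))
f=load('side');P=cloud(f)
m=(f['depth']>0)&(r>=0)&(np.linalg.norm(P[...,:2]-o['eef_pos'][:2],axis=-1)<.06)&(P[...,2]>.23);q=P[m];print(q[np.argsort(q[:,2])[:3]].round(4))
E
```

```text
time: 6.45
eef_pos: [0.6056, -0.084, 0.2571]
ee_rot: [0.148, 0.692, -0.147, 0.691]
contact_force: [-0.4, -0.2, 0.4]
gripper_width: 0.992
[ 0.60561216 -0.08401449  0.25707058] 0.9920257350602923
scene knob 209 [ 0.6082 -0.083   0.2028]
 flange circ [606.6 -84.4] 47.7
 bar? 663 [ 0.6317 -0.0331  0.1508]
side knob 417 [ 0.6038 -0.0898  0.2044]
 flange circ [603.8 -85.7] 48.9
 bar? 261 [ 0.6333 -0.0361  0.1524]
wrist knob 2620 [ 0.6039 -0.0849  0.2049]
 flange circ [605.1 -85.5] 48.2
 bar? 2255 [ 0.6258 -0.031   0.1534]
[[ 0.5819 -0.1262  0.3084]
 [ 0.583  -0.1267  0.3086]
 [ 0.592  -0.1303  0.3089]]
```

View pics/side5.png

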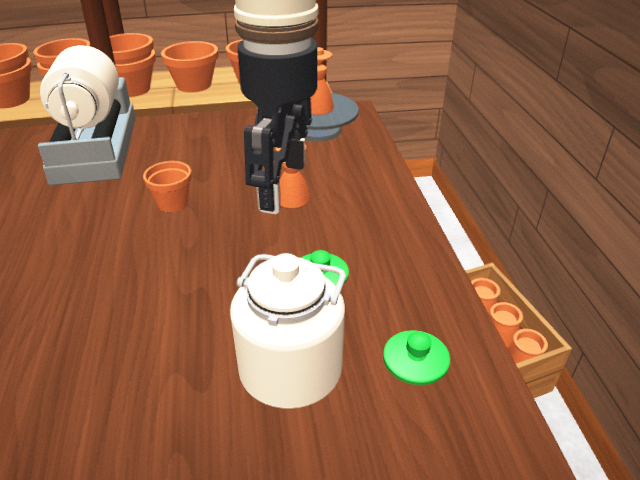

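View pics/wrist5.png

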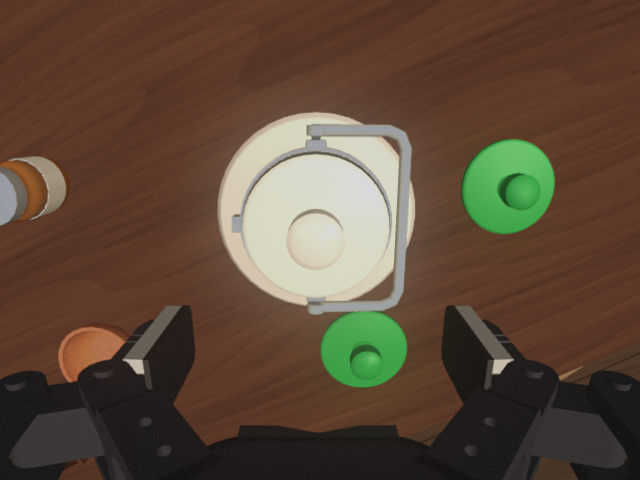

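The bail lies level on the +n side, with its bar at x≈405 in the wrist view. The knob is at (315,240), midway between the pads. I'll check the lateral tool centre from the finger clouds.

```bash
python3 - <<'E'
from h import *
u=np.array([.913,-.409]);n=np.array([.409,.913]);t=np.array([.6056,-.0840])
for k in ['side','scene','wrist']:
    f=load(k);P=cloud(f);ok=f['depth']>0
    m=ok&(P[...,2]>.305)&(P[...,2]<.34)&(np.linalg.norm(P[...,:2]-t,axis=-1)<.08);q=P[m]
    a=(q[:,:2]-t)@u;b=(q[:,:2]-t)@n
    for s in (-1,1):
        w=b*s>0.02
        if w.sum()>20:print(k,s,w.sum(),'u',np.percentile(a[w],[1,99]).round(4),'n',np.percentile(b[w],[1,99]).round(4),'z',q[w,2].min().round(4))
E
```

```text
side -1 510 u [-0.0107  0.0115] n [-0.0575 -0.0433] z 0.3084
side 1 397 u [-0.0098  0.0113] n [0.0407 0.0491] z 0.3089
scene -1 283 u [-0.002   0.0126] n [-0.0496 -0.0416] z 0.3064
scene 1 480 u [-0.0087  0.0124] n [0.0426 0.0562] z 0.3067
wrist -1 3594 u [-0.0104  0.0115] n [-0.0556 -0.0418] z 0.308
wrist 1 3602 u [-0.0106  0.0115] n [0.0422 0.056 ] z 0.3078
```

```bash
python3 -m pendant '[[0.02,-0.0015,0,0,0,0,0.085],[0.04,-0.0015,0,0,0,0,0.085],[0.06,-0.0015,0,0,0,0,0.085],[0.08,-0.0015,0,0,0,0,0.085],[0.095,-0.0015,0,0,0,0,0.085],[0.105,-0.0015,0,0,0,0,0.085],[0.112,-0.0015,0,0,0,0,0.085],[0.117,-0.0015,0,0,0,0,0.085],[0.118,-0.0015,0,0,0,0,0.085],[0.118,-0.0015,0,0,0,0,0.085]]' 90
python3 - <<'E'
from h import *
f=grab('side');a=f['frame'][150:350,180:380];g=grab('scene');b=g['frame'][80:280,200:400];cv2.imwrite('pics/s6c.png',cv2.resize(np.hstack([a,b]),None,fx=2,fy=2,interpolation=cv2.INTER_CUBIC))
print(monitor.get_obs()['contact_force'])
E
```

```text
time: 7.6
eef_pos: [0.6057, -0.086, 0.1402]
ee_rot: [0.148, 0.691, -0.148, 0.692]
contact_force: [-0.5, -0.8, -0.3]
gripper_width: 0.997
[ 0.38576804 -0.4905105   0.82417425]
```

View pics/s6c.png

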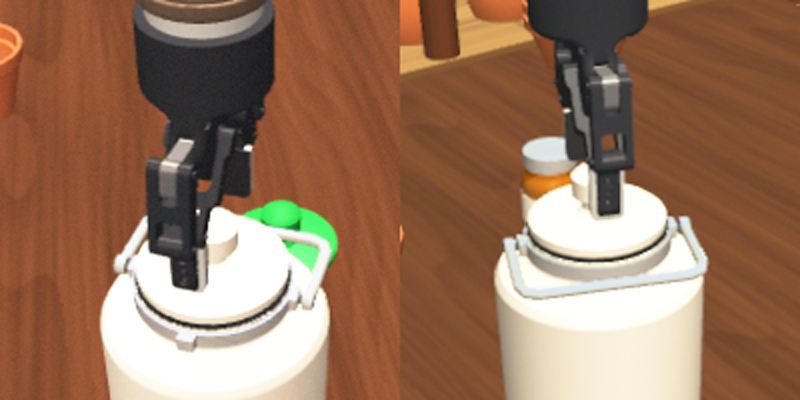

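The fingers straddle the knob, just above the flange, with no contact force. Closing now.

```bash
python3 -m pendant '[[0,0,0,0,0,0,0.06],[0,0,0,0,0,0,0.045],[0,0,0,0,0,0,0.036],[0,0,0,0,0,0,0.03],[0,0,0,0,0,0,0.02],[0,0,0,0,0,0,0.01],[0,0,0,0,0,0,0],[0,0,0,0,0,0,0],[0,0,0,0,0,0,0],[0,0,0,0,0,0,0]]' 90
python3 - <<'E'
from h import *
f=grab('side');a=f['frame'][150:350,180:380];g=grab('scene');b=g['frame'][80:280,200:400];cv2.imwrite('pics/s7c.png',cv2.resize(np.hstack([a,b]),None,fx=2,fy=2,interpolation=cv2.INTER_CUBIC))
o=monitor.get_obs();print(o['contact_force'],o['gripper_width']*.0854)
E
```

```text
time: 8.7
eef_pos: [0.6056, -0.0858, 0.1403]
ee_rot: [0.148, 0.691, -0.148, 0.692]
contact_force: [-1.7, 1.5, 5.5]
gripper_width: 0.364
[-1.43725424  0.75827329  5.4212342 ] 0.031230220174876883
```

View pics/s7c.png

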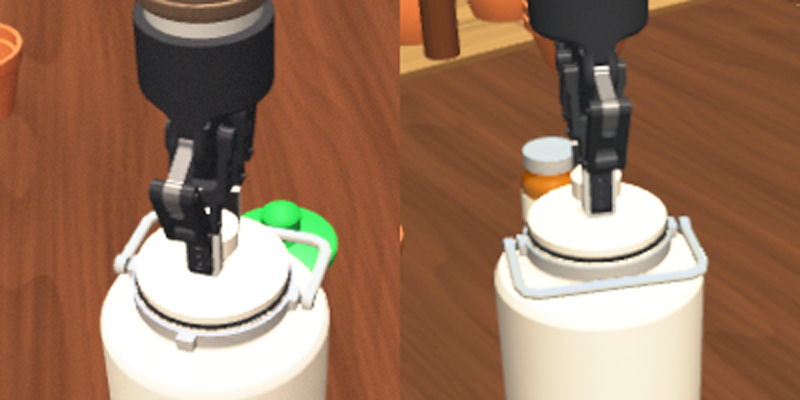

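```bash
python3 -m pendant '[[-0.001,0,0,0,0,0,0],[-0.002,0,0,0,0,0,0],[-0.003,0,0,0,0,0,0],[-0.004,0,0,0,0,0,0],[-0.005,0,0,0,0,0,0],[-0.006,0,0,0,0,0,0],[-0.007,0,0,0,0,0,0],[-0.008,0,0,0,0,0,0],[-0.009,0,0,0,0,0,0],[-0.01,0,0,0,0,0,0]]' 90
python3 - <<'E'
from h import *
f=grab('side');a=f['frame'][150:350,180:380];g=grab('scene');b=g['frame'][80:280,200:400];cv2.imwrite('pics/s8c.png',cv2.resize(np.hstack([a,b]),None,fx=2,fy=2,interpolation=cv2.INTER_CUBIC))
o=monitor.get_obs();print(o['contact_force'],o['gripper_width']*.0854)
E
```

```text
time: 9.8
eef_pos: [0.6061, -0.0866, 0.1516]
ee_rot: [0.147, 0.691, -0.148, 0.692]
contact_force: [-0.3, 0.6, -2.0]
gripper_width: 0.362
[ 0.03322554 -1.08272899 -1.78035203] 0.031144753759506254
```

View pics/s8c.png

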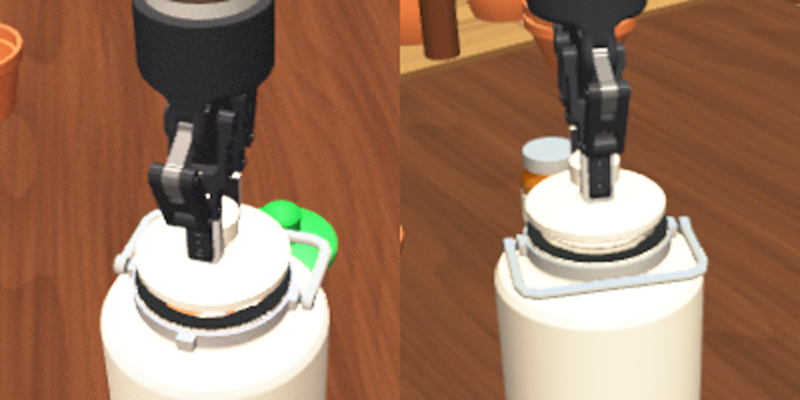

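The seal has let go: the lid is up about 10–11 mm and its plug shows in the gap. I'll raise it another 11 mm.

```bash
python3 -m pendant '[[-0.002,0,0,0,0,0,0],[-0.004,0,0,0,0,0,0],[-0.006,0,0,0,0,0,0],[-0.008,0,0,0,0,0,0],[-0.01,0,0,0,0,0,0],[-0.011,0,0,0,0,0,0],[-0.011,0,0,0,0,0,0],[-0.011,0,0,0,0,0,0],[-0.011,0,0,0,0,0,0],[-0.011,0,0,0,0,0,0]]' 90
python3 - <<'E'
from h import *
o=monitor.get_obs();print(o['eef_pos'],o['contact_force'],o['gripper_width']*.0854)
ims=[]
for k,s in [('side',np.s_[150:350,180:380]),('scene',np.s_[80:280,200:400])]:
    f=grab(k);ims.append(f['frame'][s]);P=cloud(f);ok=f['depth']>0
    r=np.linalg.norm(P[...,:2]-[.605,-.0855],axis=-1)
    fl=P[ok&(r<.055)&(P[...,2]>.187)&(P[...,2]<.2)]
    q=fl[abs(fl[:,2]-np.median(fl[:,2]))<.003]
    A=np.c_[q[:,:2]-[.605,-.0855],np.ones(len(q))];c=np.linalg.lstsq(A,q[:,2],rcond=None)[0]
    cc,rad=cv2.minEnclosingCircle((q[:,:2]*1e3).astype(np.float32))
    print(k,len(q),'flange top z',c[2].round(4),'tilt',np.hypot(c[0],c[1]).round(3),'gap',(c[2]-.172).round(4),'centre',np.round(cc,1),round(rad,1))
cv2.imwrite('pics/s9c.png',cv2.resize(np.hstack(ims),None,fx=2,fy=2,interpolation=cv2.INTER_CUBIC))
E
```

```text
time: 10.9
eef_pos: [0.6053, -0.0859, 0.1606]
ee_rot: [0.148, 0.692, -0.148, 0.691]
contact_force: [0.4, -0.5, -2.5]
gripper_width: 0.367
[ 0.60526076 -0.08590173  0.16059023] [ 0.39953461 -0.49801376 -2.52501498] 0.03134300330465809
side 2294 flange top z 0.1933 tilt 0.009 gap 0.0213 centre [603.8 -86.6] 48.7
scene 1427 flange top z 0.1918 tilt 0.008 gap 0.0198 centre [606.3 -86.3] 47.9
```

View pics/s9c.png

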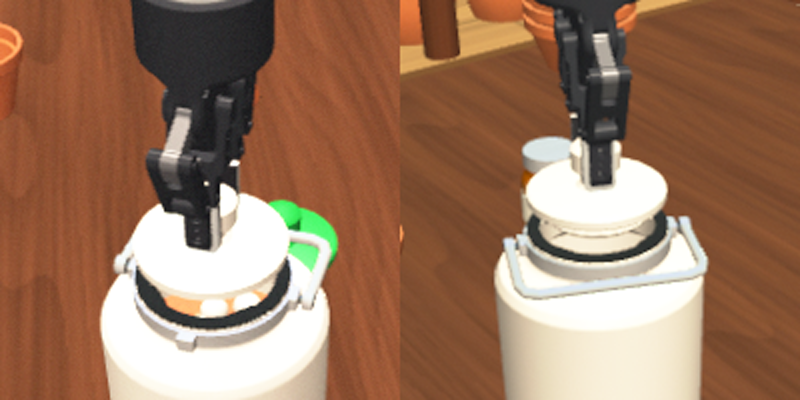

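The gap is about 20–21 mm, tilt is under 0.01 rad, the centre is within about 1 mm, and the bail is down. Handing in.

```bash
python3 -c "
from station import env,monitor
o=monitor.get_obs();print(abs(o['qvel']).max(),o['contact_force'],o['gripper_width'])
env.hand_in()"
```

```text
0.0019584101211004056 [-0.3677605   0.25489966 -2.39320737] 0.3662934228580523
the job is handed in; nothing more can be done
```

I handed the job in at about 11 s of the 43 s allowed, with the lid held over the mouth and the jar free to vent; no verdict was reported.

**What I did:** I pushed the bail over with the shut fingertips, and it dropped level on the side away from the start. Then I gripped the knob at 90 N, pulled slowly until the seal let go at a rise of about 10 mm or less, and stopped about 11 mm higher.

**Last checks:**
- **Gap:** 21 mm from the side camera and 20 mm from the scene camera.
- **Level and centre:** tilt is about 0.01 rad and the lid is about 1 mm off centre.
- **Bail and grip:** the bail is lying down, the arm is still, and the wrist carries about 2.4 N. That is slightly under the lid's stated 3 to 4 N weight. The force reading varies by about 1 N, and the pictures show the lid clear of the rim.
- **Other things on the bench:** I did not measure these again at the end. Every move passed well clear of them.

**One disagreement:** the reported TCP height was about 37 mm lower than the fingertips in all three cameras, while sideways they matched within about 1 mm. I went by the cameras for height, and the contact-free approach and grasp fitted that.

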